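Open the jar of hazelnuts one-handed

TASK

Open the six-sided glass jar of hazelnuts with one hand: stand it, still closed, fully down in the socket of the jar holder that its base fits snugly, so that it cannot turn with the cap. Then unscrew the tight gold cap, leaving the jar seated in its socket, and stop turning when the threads let go, without forcing it on against the next threads. Finish while still holding the cap level, about 2 cm above the open mouth and centred over it, and do not disturb the other things on the worktop.

Things in the scene. Friction and masses are not known exactly. Their poses are not given: they have to be found in the camera images.
- jar: six-sided clear glass jar of brown hazelnuts, loose, 0.2 to 0.33 kg, upright; origin: centre of its underside. Hexagonal body 56 mm across flats, 64.7 across corners, 64 mm high, corners on its own +-x, flats facing +-y; then a shoulder (to 70 mm) and a round neck. 92 mm high with its cap. While the cap is tight the jar may be lifted by it.
- jar_mouth (a point): centre of the rim of the jar's neck (42 mm diameter), 86.5 mm above the jar's underside; turns with the jar. The neck carries three short threads, 120 degrees apart, under which three lugs inside the cap grip
- cap: gold metal twist-off cap, 60 mm diameter, 16 mm high, 70 g, loose, held on the jar by its thread alone; origin: centre of its lower edge, 76 mm above the jar's underside when tight; z up. A springy liner inside presses on the rim with about 12 N, so it is stiff to turn (0.2 to 0.5 N m) and stays where it is left. Unscrews counter-clockwise seen from above, rising about 2 mm
- cap_top (a point): centre of the cap's flat top, 16 mm above the cap's origin. Cap yaw less jar yaw is 0.16 to 0.30 rad when tight; the threads let go at 1.1 rad, after 0.8 to 0.95 rad of turn (one grasp can do it); the cap then lifts straight off. Before that, lifting it lifts the jar. At 1.8 rad its lugs strike the next threads. Clockwise it soon meets a hard stop
- board: jar holder: fixed bamboo board 106 x 280 x 12 mm with three hexagonal blue-grey sockets in a row along its y, 90 mm apart, in any order; origin: centre of its underside
- socket_small: smallest socket, 46 mm across flats inside: too narrow for the jar. Fixed on the board; origin: centre of its underside, on the board's top, 12 mm above the worktop. Each socket has a 3 mm floor, upright walls up to 26 mm, then a lip flaring outward by 35 degrees to 31 mm; corners on its own +-x, flats facing +-y
- socket_mid: the socket that fits the jar, 59 mm across flats inside (1.5 mm to spare on each side), height and orientation as socket_small; the jar may stand in any of its six yaws, 60 degrees apart, and can then turn only about 0.1 rad either way
- socket_mid_floor (a point): centre of the inner floor of socket_mid, 3 mm above that socket's underside, 15 mm above the worktop; where the centre of the jar's underside belongs
- socket_large: the largest socket, 70 mm across flats inside: the jar would spin in it
- globe_jar: bystander: round white-and-clear glass jar with a fixed cap, 67 mm diameter, 70 mm high, loose; it and the hexagonal jar stand in either of two places; origin: centre of its underside
- white_mug: bystander: white porcelain mug, 64 mm diameter, 67 mm high, loose, near the right front; origin: centre of its underside
- spoon: bystander: steel teaspoon, 132 mm long, loose, lying near the mug
- lemon: bystander: lemon, 77 x 51 mm, loose, on the chopping board at the left
- lime: bystander: lime, 60 x 48 mm, loose, on the chopping board at the left
- cap_lug (a point): hidden inside the cap: one of its three lugs, 25 mm from its axis on the cap's own +x, 1.5 mm above its lower edge
Not all that is in view belongs to the job. There is more than one size of the cap; the job needs the smaller. What is shaped like the jar but purple is not meant.

How it is judged:
By the outcome, as a careful person would: the job done as asked, in the order asked, and still so for the second after the job is handed in, while the arm keeps its last pose, push and grip.
It also fails if it takes over 43 s, if anything falls off the work surface, if the arm or the gripper's body presses on something with over 40 N, if the wrist force passes 120 N, or if a joint passes its speed limit or range.

ROBOT

A 6-joint arm with a two-finger parallel gripper is mounted at the origin on a cart in front of the work surface, level with it; the furniture and walls round the work are solid. World frame = base frame: x ahead of the robot, y to its left, z up, the work surface at z = 0. Lengths are in m, angles in rad, forces in N, time in s.
With the tool pointing down it reaches from about 0.225 to 0.875 m from the base axis. Payload 3.4 kg.
Tool frame: the origin (TCP) lies on the centre line of the jaws, within the pads' length; the fingertips stand 14 mm ahead of it and the grasp point (between the pads) lies 5 mm behind it; z points along the fingers, y is the line along which they close (so a half turn about z gives the same grasp; the last joint's range is limited). The gripper opens to 85 mm and grips with 20 to 120 N. Pads are 22 mm wide; open, the fingers measure 114 mm over their backs; the gripper's body (76 mm by 85 mm) begins 54 mm behind the grasp point. The pads swing forward as they close: fully open they stand 13 mm farther back than shut.
Start: joints at [-1.294, 0.276, 1.505, -0, 1.361, -0.121], TCP at [0.223, -0.53, 0.245] pointing down, gripper open.
Joint ranges: [-2.89, 2.89], [-0.75, 2.08], [0.22, 2.7], [-1.18, 4.32], [0.11, 2.71], [-2.7, 2.7]. Speed limits (rad/s): [2.57, 2.57, 3.14, 3.14, 3.14, 3.14].

INTERFACE

Orientations are given as a unit quaternion [w, x, y, z].
In Python, from rig import manip, eyes gives the robot as it stands.
- The arm moves only by the shell command python3 -m creep 'ROWS' [FORCE]. ROWS is JSON, a list of rows, each a list of 5 numbers: the opening, from 0 (shut) to 1 (fully open), then the shift along the tool's x, y, z normalised to -1 to 1, where 1 is 0.5 m, then the turn about the tool's z normalised to -1 to 1, where 1 is 360 degrees. In form: [[fingers, dx, dy, dz, spin], ...]. A call has 1 to 10 rows; each row is the pose to reach, as a shift and turn from the pose commanded when the call began, along the tool's axes at that moment, turning the shorter way round; what a row does not reach only later rows make up. A row lasts 1/10 s, in which the tool goes at most 50 mm and 8.59 degrees, less where a joint would pass 70% of its speed; a pose out of reach is approached as far as the arm can. A call with a number of a shift or a turn outside -1 to 1 is refused whole. A call with a gripper value outside its range is refused whole. The fingers move at their own pace and stop on an object; FORCE is the grip in N (left out, the last holds). Time passes only in rows, so rows that repeat a pose let the fingers close. It gives the time, the measured TCP pose, the force, the opening and the grip force at its end, in the units of the state.
- manip.get_state(): the state, without advancing time (a new reading comes with each control period).
- eyes.get_image(name): name is "scene" or "top"; returns a dict with "frame" (400x640x3 uint8, red, green, blue), "fx", "fy", "cx", "cy" (pixels), "R" (3x3) and "t" (3): a world point X has camera coordinates R X + t. Camera axes: x right, y down, z forward; pixel columns grow to the right and rows downward; lengths in m; the calibration is good to about 2 mm. A picture is of the moment at which its call begins. There is no depth.
- manip.sign_off(): hands the job in; it is judged then, once.
Trained networks look in the newest picture that a camera, given by its name, has taken for a name from the list of things; names that differ only in an ending like _2 or _b are one class to them, and where a whole thing is asked for, a point or a joint stands for the part that bears it (a point fixed in the world has none). Each returns a list of dicts, best first, with "confidence" (0 to 1); they miss things now and then, are a little off and sometimes report something else, mostly with a low value. They report only what shows in the picture. A call takes as long as a camera call. They do not tell look-alikes from the thing itself.
- eyes.regions_of(camera, label): "mask" (400x640 bool, what is visible of it) and "bbox" ([left, top, right, bottom] in pixels, round what is visible of it).
- eyes.place_of(camera, label): "centre" ([column, row] in pixels: a listed point, or the origin of a listed thing).
The state is a dict: "clock": time; "qpos": joint angles; "qd": joint speeds; "effort": joint torques, N m; "position": TCP position; "ee_rot": TCP orientation; "contact_force": force on the tool from outside, world axes, zero at the start; "moment": the same for the moment, N m; "width": finger opening in m; "gripper_force": force on a finger pad.
Only numpy, scipy, OpenCV 4.12 (cv2) and the standard library are available. Lean on these libraries where they do the work, as an engineer would, in place of code of your own. Each camera call takes 0.05 s, during which the arm holds its last target. There are 200 camera calls.

## Working session

There is one attempt and no reset: what is moved stays moved. The work goes in short steps, Python scripts to look and compute and a shell command to move; the robot and the scene stay as the last step left them, time stands still between calls to the robot, and variables do not carry over. Pictures are saved under pics/ and viewed, at most 13 in all, crops included, and the job is handed in when it is done.

```bash
mkdir -p pics; ls
python3 - <<'E'
from rig import manip, eyes
import cv2
s=manip.get_state();print(s['clock'],s['position'],s['ee_rot'],s['width'])
for n in('scene','top'):
    d=eyes.get_image(n);cv2.imwrite(f'pics/{n}0.png',d['frame'][:,:,::-1]);print(n,d['fx'],d['cx'],d['cy'],d['R'],d['t'])
    for l in('jar','cap','cap_top','board','socket_mid','socket_small','socket_large','socket_mid_floor','globe_jar','white_mug'):
        print(l,[([round(float(v)) for v in r['centre']],round(r['confidence'],2)) for r in eyes.place_of(n,l)][:4])
print(manip.get_state()['clock'])
E
```

```text
pics
0.0 [ 0.22260679 -0.52961683  0.24445838] [-8.97935369e-04  9.80284316e-01  1.97590103e-01 -7.21767472e-05] 0.08521158658038012
scene 388.89377011808165 321.7692561135093 197.13526807022916 [[-8.86603813e-01 -4.62529645e-01  7.48147544e-05]
 [-3.08619663e-01  5.91459686e-01 -7.44935798e-01]
 [ 3.44510640e-01 -6.60486009e-01 -6.67136156e-01]] [0.49350129 0.1910214  1.13637008]
jar [([374, 230], 0.96), ([340, 252], 0.85), ([281, 231], 0.66)]
cap [([314, 234], 0.95), ([276, 213], 0.79)]
cap_top [([318, 227], 0.96), ([274, 206], 0.59)]
board [([349, 194], 0.87)]
socket_mid [([350, 191], 0.85), ([413, 155], 0.58)]
socket_small [([361, 179], 0.71)]
socket_large [([336, 208], 0.89)]
socket_mid_floor [([348, 192], 0.71), ([270, 209], 0.2)]
globe_jar [([312, 273], 0.7)]
white_mug [([412, 157], 0.65)]
top 445.8736694749475 318.5684519332145 206.968316592322 [[ 0.40817777 -0.91284851  0.00992464]
 [-0.84176104 -0.38055422 -0.38290579]
 [ 0.35331184  0.14793945 -0.92373408]] [-0.14303061  0.47666265  1.594678  ]
jar [([284, 223], 0.64), ([304, 178], 0.4), ([311, 250], 0.37)]
cap [([308, 168], 0.69), ([307, 172], 0.57), ([300, 204], 0.54)]
cap_top [([305, 168], 0.71), ([303, 200], 0.58)]
board []
socket_mid []
socket_small [([375, 238], 0.6)]
socket_large []
socket_mid_floor []
globe_jar [([265, 210], 0.5)]
white_mug [([227, 185], 0.65)]
1.1
```

View pics/scene0.png

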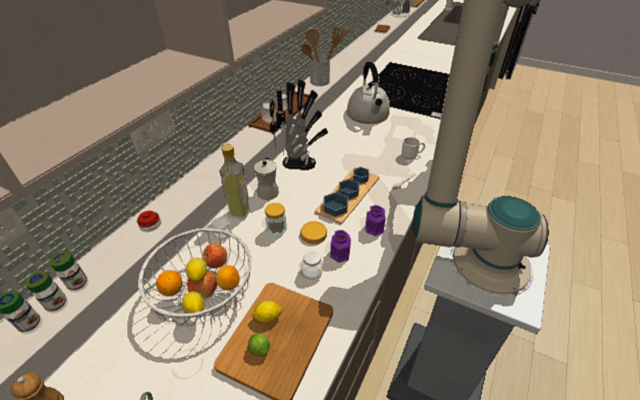

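View pics/top0.png

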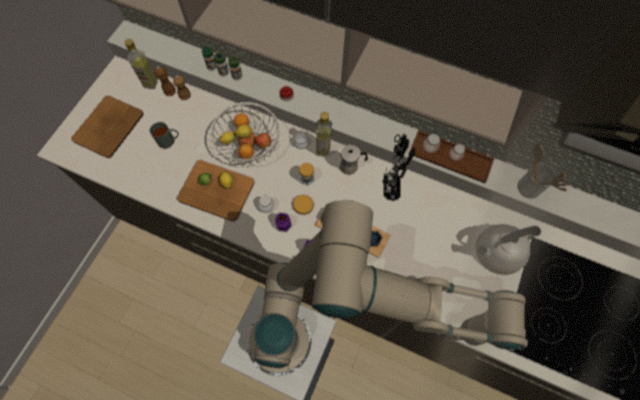

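The hex jar is at scene (275,218) and top (306,172). A larger loose gold cap lies at scene (314,232), purple look-alikes at (340,245) and (375,220), and the sockets at about (361,175), (348,188) and (336,205). Next I'll zoom in and triangulate.

```bash
cat > h.py <<'E'
from rig import manip, eyes
import cv2, numpy as np
def cam(n):
    d=eyes.get_image(n);d['K']=np.array([[d['fx'],0,d['cx']],[0,d['fy'],d['cy']],[0,0,1]]);d['R']=np.array(d['R']);d['t']=np.array(d['t']);return d
def atz(d,p,z):
    r=d['R'].T@np.linalg.inv(d['K'])@np.array([p[0],p[1],1.]);c=-d['R'].T@d['t'];return c+r*(z-c[2])/r[2]
def proj(d,X):
    q=d['K']@((d['R']@np.atleast_2d(X).T)+d['t'][:,None]);return (q[:2]/q[2]).T
def tri(a,p,b,q):
    X=cv2.triangulatePoints(a['K']@np.c_[a['R'],a['t']],b['K']@np.c_[b['R'],b['t']],np.array(p,float),np.array(q,float)).ravel();return X[:3]/X[3]
E
python3 - <<'E'
from h import *
np.set_printoptions(precision=4,suppress=True)
a=cam('scene');b=cam('top')
X=tri(a,(274,206),b,(305,168));print('tri',X, atz(a,(274,206),.092),atz(b,(305,168),.092))
for l in('cap','jar'):
  for n,d in(('scene',a),('top',b)):
    for r in eyes.regions_of(n,l)[:4]:
        m=r['mask'];ys,xs=np.nonzero(m);print(l,n,r['bbox'],r['confidence'],m.sum(),xs.mean(),ys.mean())
for l in('socket_small','socket_mid','socket_large'):
    for r in eyes.regions_of('scene',l)[:3]:
        m=r['mask'];ys,xs=np.nonzero(m);print(l,r['bbox'],r['confidence'],m.sum())
    for r in eyes.place_of('scene',l)[:3]: print(r['centre'],r['confidence'],atz(a,r['centre'],.012))
cv2.imwrite('pics/c1.png',cv2.resize(a['frame'][150:230,255:395,::-1],None,fx=5.7,fy=5.7,interpolation=cv2.INTER_CUBIC))
E
```

```text
tri [0.6211 0.1798 0.1043] [0.6325 0.1685 0.092 ] [0.6245 0.1822 0.092 ]
cap scene [265.2, 206.8, 285.3, 218.2] 0.73 273 274.15750915750914 211.03296703296704
cap scene [303.0, 219.6, 326.4, 245.1] 0.58 493 313.237322515213 232.6206896551724
cap top [292.2, 192.8, 314.9, 214.3] 0.88 306 303.1732026143791 203.4248366013072
cap top [300.7, 159.2, 312.3, 177.3] 0.52 198 306.479797979798 168.58585858585857
jar scene [328.9, 230.2, 344.8, 262.8] 0.75 522 339.68390804597703 246.48850574712642
jar scene [366.8, 204.1, 383.3, 236.7] 0.57 543 375.16206261510126 220.31675874769797
jar scene [270.9, 218.5, 285.7, 236.3] 0.52 324 276.01851851851853 226.2469135802469
jar top [273.7, 211.3, 291.0, 233.4] 0.84 271 282.63837638376384 220.80073800738006
jar top [315.8, 217.6, 388.9, 257.6] 0.5 310 368.15806451612906 238.73548387096776
socket_small [353.8, 166.9, 368.5, 185.3] 0.58 218
[361.9, 178.2] 0.53 [ 0.4825 -0.172   0.012 ]
socket_mid [339.7, 179.5, 360.8, 197.1] 0.87 307
socket_mid [302.4, 251.7, 324.2, 279.7] 0.67 477
[348.8, 191.1] 0.51 [ 0.4948 -0.0852  0.012 ]
socket_large [320.8, 192.6, 348.0, 216.7] 0.66 529
socket_large [265.0, 205.7, 286.8, 218.3] 0.31 269
[334.9, 208.4] 0.74 [0.4992 0.0158 0.012 ]
[414.6, 157.0] 0.74 [ 0.3529 -0.3863  0.012 ]
[266.3, 316.6] 0.48 [0.478  0.4565 0.012 ]
```

View pics/c1.png

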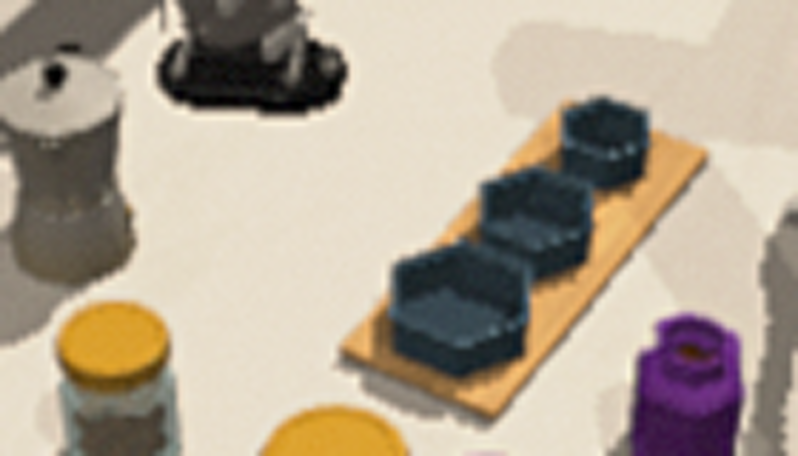

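The sockets rank small, mid, large from far to near along the board, so the middle one is the target at about (0.495,-0.085). Next I'll fit silhouettes for accurate poses.

```bash
cat >> h.py <<'E'
from scipy.optimize import minimize
def prism(n,rad,z0,z1,x,y,yaw=0):
    t=yaw+np.arange(n)*2*np.pi/n
    return np.vstack([np.c_[x+rad*np.cos(t),y+rad*np.sin(t),0*t+z] for z in(z0,z1)])
def box(w,l,z0,z1,x,y,yaw):
    c,s=np.cos(yaw),np.sin(yaw);q=np.array([[-w,-l],[w,-l],[w,l],[-w,l]])/2@np.array([[c,s],[-s,c]])
    return np.vstack([np.c_[q+[x,y],np.full(4,z)] for z in(z0,z1)])
def cover(d,parts,roi,S=8):
    l,t,r,b=roi;im=np.zeros(((b-t)*S,(r-l)*S),np.uint8)
    for P in parts:
        p=((proj(d,P)+.5-[l,t])*S-.5);cv2.fillConvexPoly(im,cv2.convexHull(np.round(p*16).astype(np.int32)),255,shift=4)
    return cv2.resize(im,(r-l,b-t),interpolation=cv2.INTER_AREA)/255.
def fit(views,model,x0,step):
    # views: (cam,mask float,roi)
    f=lambda x:sum(((cover(d,model(x),roi)-m[roi[1]:roi[3],roi[0]:roi[2]])**2).sum() for d,m,roi in views)
    sx=np.vstack([x0]+[np.array(x0)+np.eye(len(x0))[i]*step[i] for i in range(len(x0))])
    r=minimize(f,x0,method='Nelder-Mead',options=dict(initial_simplex=sx,xatol=1e-5,fatol=1e-3,maxiter=400));return r.x,r.fun
def gold(d):
    h=cv2.cvtColor(d['frame'],cv2.COLOR_RGB2HSV);return ((h[...,1]>120)&(h[...,0]>15)&(h[...,0]<30)&(h[...,2]>90)).astype(float)
def boardmask(d):
    h=cv2.cvtColor(d['frame'],cv2.COLOR_RGB2HSV);o=(h[...,1]>75)&(h[...,0]>8)&(h[...,0]<26)
    bl=(h[...,0]>85)&(h[...,0]<125)&(h[...,1]>60);return (o|bl).astype(float)
SO={'s':46,'m':59,'l':70}
def bmodel(x,wall=2.5e-3,flare=3.5e-3):
    P=[box(.106,.280,0,.012,*x)];c,s=np.cos(x[2]),np.sin(x[2])
    for k,o in(('s',-.09),('m',0),('l',.09)):
        R=(SO[k]/2000+wall)/np.cos(np.pi/6);cx,cy=x[0]-s*o,x[1]+c*o
        P+=[prism(6,R,.012,.038,cx,cy,x[2]),prism(6,R+flare,.043,.0431,cx,cy,x[2])]
    return P
E
python3 - <<'E'
from h import *
np.set_printoptions(precision=4,suppress=True)
a=cam('scene');b=cam('top')
roi=(300,150,400,230);m=boardmask(a);m[:,:312]=0;m[218:,:330]=0
nc,lab,st,_=cv2.connectedComponentsWithStats(m.astype(np.uint8));k=1+st[1:,4].argmax()
k=lab[187,347] or k;m=(lab==k).astype(float);print(st[k])
for w in(.002,.004):print('board',fit([(a,m,roi)],lambda x:bmodel(x,w),[.493,-.08,-.05],[.01,.01,.1]))
ga,gb=gold(a),gold(b)
ra=(255,195,295,226);rb=(290,152,325,188)
cm=lambda x:[prism(40,.03,.076,.092,x[0],x[1])]
for v in([(a,ga,ra)],[(b,gb,rb)],[(a,ga,ra),(b,gb,rb)]):
    print('cap',fit(v,cm,[.628,.175],[.01,.01]),[q[1][q[2][1]:q[2][3],q[2][0]:q[2][2]].sum() for q in v])
print('bottle',atz(a,(236,212),0),'moka',atz(a,(266,193),0),'globe',atz(a,(312,275),0))
for n,d,r in(('scene',a,(255,195,325,255)),('top',b,(280,150,340,200))):
    cv2.imwrite(f'pics/j_{n}.png',cv2.resize(d['frame'][r[1]:r[3],r[0]:r[2],::-1],None,fx=8,fy=8,interpolation=cv2.INTER_CUBIC))
cv2.imwrite('pics/jj.png',np.hstack([cv2.imread('pics/j_scene.png')[:480,:400],cv2.imread('pics/j_top.png')[:400,:400] if 0 else cv2.resize(b['frame'][152:200,286:326,::-1],(400,480),interpolation=cv2.INTER_CUBIC)]))
print(manip.get_state()['clock'])
E
```

```text
[ 315  167   64   57 1575]
board (array([ 0.4961, -0.0833, -0.0654]), np.float64(228.30512879661669))
board (array([ 0.4959, -0.0834, -0.0664]), np.float64(240.5047135717032))
cap (array([0.6272, 0.1762]), np.float64(40.811918492887344)) [np.float64(241.0)]
cap (array([0.6246, 0.1767]), np.float64(25.35124951941561)) [np.float64(158.0)]
cap (array([0.6246, 0.1767]), np.float64(66.98020761245674)) [np.float64(241.0), np.float64(158.0)]
bottle [0.7887 0.1722 0.    ] moka [0.7537 0.0457 0.    ] globe [0.4414 0.2807 0.    ]
1.8
```

View pics/jj.png

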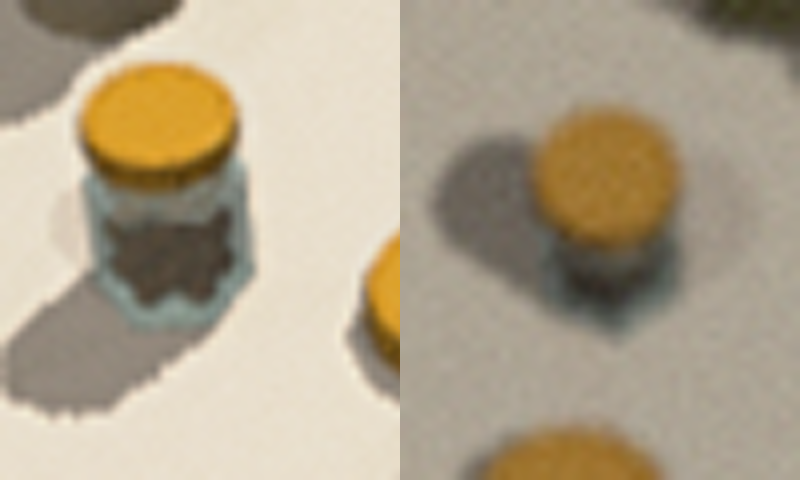

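```bash
cat >> h.py <<'E'
from scipy.spatial.transform import Rotation as Ro
def goal(p,yaw=None):
    s=manip.get_state();q=s['ee_rot'];M=Ro.from_quat([q[1],q[2],q[3],q[0]]).as_matrix();y0=np.arctan2(M[1,0],M[0,0])
    d=M.T@(np.array(p)-s['position']);sp=0 if yaw is None else -(((yaw-y0)+np.pi)%(2*np.pi)-np.pi)/(2*np.pi)
    print('clock',s['clock'],'pos',np.round(s['position'],4),'yaw',round(y0,4),'tilt',np.round(M[:,2],4),'F',np.round(s['contact_force'],1),'w',round(s['width'],4),'g',s['gripper_force']);print('ROW',np.round(d/.5,4),round(sp,4))
def hexpts(x,z0=0.,full=True):
    R=.056/2/np.cos(np.pi/6)
    P=[prism(6,R,z0,z0+.064,*x)]
    return P+[prism(40,.03,z0+.076,z0+.092,x[0],x[1])] if full else P
E
python3 - <<'E'
from h import *
np.set_printoptions(precision=4,suppress=True)
a=cam('scene');b=cam('top')
def jm(d,roi):
    f=d['frame'].astype(int);bg=np.median(f[roi[1]:roi[3],roi[0]:roi[2]].reshape(-1,3),0)
    f=f*(bg.mean()/bg)
    m=((f[...,2]-f[...,0]>8)|(gold(d)>0)|(f.sum(2)<.42*3*bg.mean()))
    z=np.zeros(m.shape,np.uint8);z[roi[1]:roi[3],roi[0]:roi[2]]=m[roi[1]:roi[3],roi[0]:roi[2]]
    z=cv2.morphologyEx(z,cv2.MORPH_CLOSE,np.ones((3,3)));n,l,s,_=cv2.connectedComponentsWithStats(z);return (l==1+s[1:,4].argmax()).astype(float)
ra=(258,198,292,242);rb=(294,155,320,190)
ma,mb=jm(a,ra),jm(b,rb)
for nm,v in(('a',[(a,ma,ra)]),('b',[(b,mb,rb)]),('ab',[(a,ma,ra),(b,mb,rb)])):
    R=[]
    for y0 in np.radians([-25,-10,5,20]): R.append(fit(v,lambda x:hexpts(x),[.6255,.1765,y0],[.004,.004,.15]))
    for x,f in sorted(R,key=lambda r:r[1])[:3]: print(nm,x,f)
goal((.625,.1765,.20),.398)
o=[]
for d,m,r in((a,ma,ra),(b,mb,rb)):
    o.append(cv2.resize(np.hstack([d['frame'][r[1]:r[3],r[0]:r[2],::-1],(m[r[1]:r[3],r[0]:r[2],None]*255).repeat(3,2).astype(np.uint8)]),(390,400),interpolation=cv2.INTER_NEAREST))
cv2.imwrite('pics/masks.png',np.hstack(o))
E
```

```text
a [ 0.6242  0.1984 -0.385 ] 818.3089273356402
a [ 0.6175  0.1949 -0.4003] 818.9835447904652
a [0.6113 0.1922 0.5965] 819.5686889657825
b [0.6213 0.175  0.3402] 61.30814302191465
b [ 0.6214  0.1753 -0.7217] 61.37473279507881
b [0.6222 0.1755 0.3443] 61.384452133794696
ab [0.6212 0.1758 0.5926] 896.6083352556708
ab [ 0.6211  0.1757 -0.4361] 896.7432833525568
ab [0.6213 0.1758 0.6041] 896.8390003844673
clock 1.9 pos [ 0.2228 -0.5301  0.2453] yaw 0.3978 tilt [ 0.     -0.0001 -1.    ] F [-0.2  0.9 -0.4] w 0.0856 g 0.0
ROW [ 1.2891 -0.9913  0.0905] -0.0
```

View pics/masks.png

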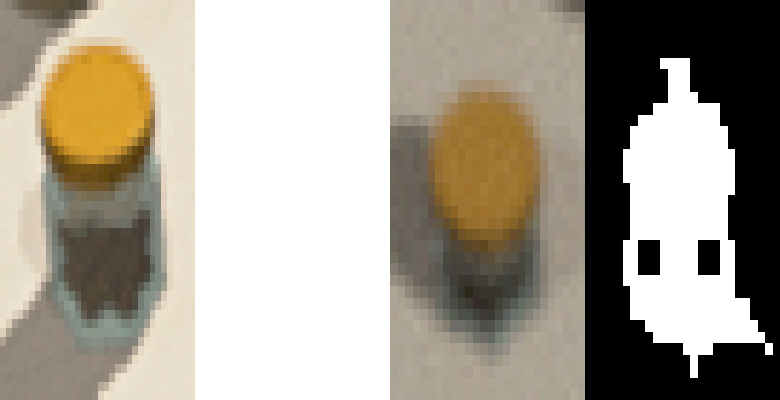

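Run:
```python
from h import *
np.set_printoptions(precision=3,suppress=True)
a=cam('scene');b=cam('top')
def jm(d,roi,thr):
    f=d['frame'].astype(int);m=((f[...,2]-f[...,0]>thr)|(gold(d)>0)|(f.max(2)<100 if thr>-5 else f.max(2)<80))
    z=np.zeros(m.shape,np.uint8);z[roi[1]:roi[3],roi[0]:roi[2]]=m[roi[1]:roi[3],roi[0]:roi[2]]
    z=cv2.morphologyEx(z,cv2.MORPH_CLOSE,np.ones((3,3)));n,l,s,_=cv2.connectedComponentsWithStats(z);return (l==1+s[1:,4].argmax()).astype(float)
ra=(260,200,292,242);rb=(296,157,318,189)
fb=b['frame'].astype(int);print('bg b-r top',np.median((fb[...,2]-fb[...,0])[150:190,280:330]))
ma,mb=jm(a,ra,3),jm(b,rb,-8)
for nm,d,m,r in(('a',a,ma,ra),('b',b,mb,rb)):
    print(nm);print('\n'.join(''.join('#' if v else '.' for v in row) for row in m[r[1]:r[3],r[0]:r[2]]))
for nm,v in(('a',[(a,ma,ra)]),('b',[(b,mb,rb)])):
    xy=fit(v,lambda x:hexpts([x[0],x[1],.35]),[.6255,.1765],[.004,.004])[0]
    for y in np.arange(-.5,.55,.1):
        x,f=fit(v,lambda x:hexpts([x[0],x[1],y]),xy,[.004,.004]);print(nm,round(y,2),x,round(f,2))
```

```text
bg b-r top -24.0
a
................................
................................
................................
...........########.............
.........############...........
........###############.........
.......#################........
......##################........
......##################........
.....###################........
.....####################.......
.....####################.......
......##################........
......##################........
......#################.........
.......################.........
........##############..........
.........###########............
...........######...............
................................
................................
................................
................................
................................
................................
................................
................................
................................
................................
................................
................................
................................
.........................
[... 925 characters left out ...]
..
..........###.........
......................
......................
......................
......................
a -0.5 [0.674 0.113] 95.34
a -0.4 [0.674 0.113] 95.19
a -0.3 [0.674 0.113] 93.57
a -0.2 [0.674 0.113] 91.51
a -0.1 [0.674 0.113] 88.09
a -0.0 [0.674 0.113] 84.35
a 0.1 [0.673 0.113] 82.94
a 0.2 [0.674 0.113] 84.69
a 0.3 [0.674 0.114] 88.01
a 0.4 [0.675 0.113] 91.98
a 0.5 [0.675 0.113] 94.49
b -0.5 [0.624 0.177] 42.51
b -0.4 [0.623 0.176] 45.91
b -0.3 [0.624 0.178] 49.28
b -0.2 [0.623 0.178] 50.57
b -0.1 [0.624 0.178] 50.84
b -0.0 [0.623 0.178] 51.56
b 0.1 [0.623 0.178] 51.07
b 0.2 [0.623 0.176] 49.06
b 0.3 [0.624 0.176] 44.8
b 0.4 [0.623 0.177] 41.91
b 0.5 [0.623 0.178] 41.24
```

```bash
python3 -m creep '[[1,0.645,-0.495,0,0],[1,0.645,-0.495,0,0],[1,0.645,-0.495,0,0],[1,0.645,-0.495,0,0],[1,0.645,-0.495,0,0],[1,0.645,-0.495,0,0],[1,0.645,-0.495,0,0],[1,0.645,-0.495,0,0],[1,0.645,-0.495,0,0]]'
```

```text
clock: 2.9
position: [0.426, -0.1723, 0.2456]
ee_rot: [-0.001, 0.98, 0.201, 0.001]
contact_force: [0.3, -0.6, -1.1]
width: 0.0855
gripper_force: 0.0
```

Run:
```python
from h import *
goal((.625,.1768,.15),.398)
# current scene frame is offline-usable: jar yaw from scene0.png
a=cam('scene');a['frame']=cv2.imread('pics/scene0.png')[:,:,::-1];f=a['frame'].astype(int);r=(260,200,292,242)
h=cv2.cvtColor(np.ascontiguousarray(a['frame']),cv2.COLOR_RGB2HSV)
for x in(262,266,270,275,280,283,285,288): print(x,f[232,x],h[232,x],f[236,x])
m=(((f[...,2]-f[...,0]>-8)|(f.max(2)<105)|(gold(a)>0)))
z=np.zeros(m.shape,np.uint8);z[r[1]:r[3],r[0]:r[2]]=m[r[1]:r[3],r[0]:r[2]];z=cv2.morphologyEx(z,cv2.MORPH_CLOSE,np.ones((3,3)))
n,l,s,_=cv2.connectedComponentsWithStats(z);z=(l==1+s[1:,4].argmax()).astype(float)
print('\n'.join(''.join('#' if v else '.' for v in row) for row in z[r[1]:r[3],r[0]:r[2]]))
v=[(a,z,r)]
for y in np.arange(-.5,.55,.1):
    x,q=fit(v,lambda x:hexpts([x[0],x[1],y]),[.627,.176],[.004,.004]);print(round(y,2),np.round(x,4),round(q,2))
```

```text
clock 2.9 pos [ 0.426  -0.1723  0.2456] yaw 0.404 tilt [ 0.0017  0.0023 -1.    ] F [ 0.3 -0.6 -1.1] w 0.0855 g 0.0
ROW [ 0.64   -0.4853  0.1934] 0.0009
262 [171 159 145] [ 16  39 171] [144 135 121]
266 [145 136 122] [ 18  40 145] [146 136 126]
270 [137 148 142] [ 74  19 148] [145 137 123]
275 [103 108 100] [ 49  19 108] [138 133 121]
280 [87 85 73] [26 41 87] [138 129 117]
283 [131 140 131] [ 60  16 140] [236 226 205]
285 [232 219 200] [ 18  35 232] [232 222 201]
288 [231 220 198] [ 20  36 231] [232 222 203]
................................
................................
................................
...........########.............
.........############...........
........###############.........
.......#################........
......##################........
......##################........
.....####################.......
.....####################.......
.....####################.......
......##################........
......##################........
......##################........
......###################.......
......###################.......
......###################
[... 395 characters left out ...]
##......
.......##################.......
........#################.......
.........###############........
..........#############.........
..........############..........
...........##########...........
................................
................................
................................
................................
................................
................................
-0.5 [0.6253 0.1775] 103.88
-0.4 [0.6251 0.1776] 106.46
-0.3 [0.6251 0.1777] 105.35
-0.2 [0.6257 0.1777] 100.68
-0.1 [0.6256 0.1778] 92.84
-0.0 [0.625  0.1779] 88.39
0.1 [0.6251 0.1779] 89.66
0.2 [0.6259 0.178 ] 87.0
0.3 [0.6263 0.1775] 89.94
0.4 [0.6266 0.1776] 97.14
0.5 [0.6258 0.1767] 102.12
```

```bash
python3 -m creep '[[1,0.64,-0.485,0.1,0],[1,0.64,-0.485,0.1,0],[1,0.64,-0.485,0.1,0],[1,0.64,-0.485,0.1,0],[1,0.64,-0.485,0.1,0],[1,0.64,-0.485,0.1,0],[1,0.64,-0.485,0.1,0],[1,0.64,-0.485,0.1,0],[1,0.64,-0.485,0.18,0],[1,0.64,-0.485,0.18,0]]'; python3 -c "
from h import *
goal((.6255,.177,.083),.398)
a=cam('scene');print(boardmask(a).sum());np.save('s1',a['frame']);b=cam('top');np.save('t1',b['frame'])"
```

```text
clock: 3.95
position: [0.6228, 0.1698, 0.1497]
ee_rot: [0.0, 0.98, 0.198, -0.005]
contact_force: [-1.1, -0.7, -0.5]
width: 0.0853
gripper_force: 0.0
clock 3.95 pos [0.6228 0.1698 0.1497] yaw 0.3988 tilt [-0.0105 -0.0026 -0.9999] F [-1.1 -0.7 -0.5] w 0.0853 g 0.0
ROW [ 0.012  -0.011   0.1333] 0.0001
61854.0
```

```bash
python3 -m creep '[[1,0,0,0,0],[1,0,0,0,0],[1,0,0,0,0]]'; python3 -c "
from h import *
goal((.6255,.177,.083),.398)"
```

```text
clock: 4.35
position: [0.6259, 0.1696, 0.1571]
ee_rot: [0.0, 0.98, 0.197, 0.001]
contact_force: [-0.4, -0.5, -0.2]
width: 0.0853
gripper_force: 0.0
clock 4.35 pos [0.6259 0.1696 0.1571] yaw 0.3965 tilt [ 2.8e-03  2.0e-04 -1.0e+00] F [-0.4 -0.5 -0.2] w 0.0853 g 0.0
ROW [ 0.0046 -0.0141  0.1482] -0.0002
```

```bash
python3 -m creep '[[1,0.005,-0.014,0,0],[1,0.005,-0.014,0.04,0],[1,0.005,-0.014,0.08,0],[1,0.005,-0.014,0.12,0],[1,0.005,-0.014,0.147,0],[1,0.005,-0.014,0.147,0],[1,0.005,-0.014,0.147,0]]'; python3 -c "
from h import *
goal((.6255,.177,.083),.398)"
```

```text
clock: 5.05
position: [0.6252, 0.1781, 0.0822]
ee_rot: [0.0, 0.98, 0.198, 0.0]
contact_force: [0.2, -0.2, 1.2]
width: 0.0855
gripper_force: 0.0
clock 5.05 pos [0.6252 0.1781 0.0822] yaw 0.3979 tilt [ 6.e-04  1.e-04 -1.e+00] F [ 0.2 -0.2  1.2] w 0.0855 g 0.0
ROW [-0.0003  0.0023 -0.0016] -0.0
```

```bash
python3 -m creep '[[0,0,0,0,0],[0,0,0,0,0],[0,0,0,0,0],[0,0,0,0,0],[0,0,0,0,0],[0,0,0,0,0]]' 70
```

```text
clock: 5.65
position: [0.626, 0.1777, 0.0835]
ee_rot: [0.0, 0.98, 0.198, 0.002]
contact_force: [0.1, -1.6, 5.7]
width: 0.0582
gripper_force: 73.8
```

```bash
python3 -m creep '[[0,0,0,-0.05,0],[0,0,0,-0.12,0],[0,0,0,-0.2,0],[0,0,0,-0.28,0],[0,0,0,-0.3,0],[0,0,0,-0.3,0],[0,0,0,-0.3,0]]'
python3 - <<'E'
from h import *
goal((.496,-.083,.2),.398)
a=cam('scene');b=cam('top');np.save('s2',a['frame']);np.save('t2',b['frame'])
o=[]
for n,d in(('s',a),('t',b)):
    p=manip.get_state()['position'];c=proj(d,p-[0,0,.04])[0].astype(int);print(n,c)
    o.append(cv2.resize(d['frame'][c[1]-30:c[1]+30,c[0]-20:c[0]+20,::-1],(400,600),interpolation=cv2.INTER_CUBIC))
cv2.imwrite('pics/held.png',np.hstack(o))
E
```

```text
clock: 6.35
position: [0.6235, 0.1778, 0.2295]
ee_rot: [-0.0, 0.98, 0.198, -0.002]
contact_force: [-0.6, -0.5, -3.1]
width: 0.058
gripper_force: 75.9
clock 6.35 pos [0.6235 0.1778 0.2295] yaw 0.3978 tilt [-4.e-03 -6.e-04 -1.e+00] F [-0.6 -0.5 -3.1] w 0.058 g 75.92266470193863
ROW [-0.437   0.3821  0.0603] -0.0
s [272 184]
t [305 156]
```

View pics/held.png

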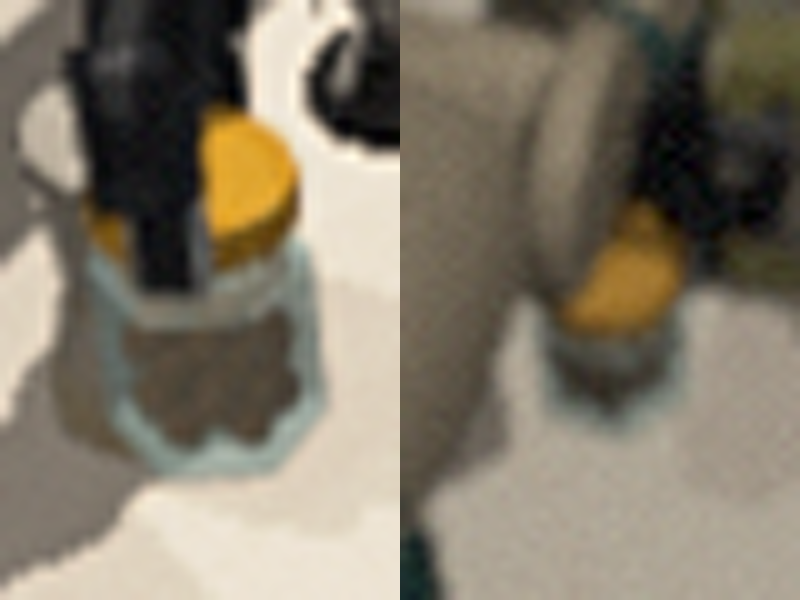

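The jar hangs upright from the cap. In the scene view (crop coordinates) its underside corners sit at about (110,405), (158,470), (280,466) and (322,403). I'll back-project those to get the yaw.

Run:
```python
from h import *
a=cam('scene');b=cam('top');p=manip.get_state()['position'];z=p[2]-.0825;print(p)
for d,o,vs in((a,(252,154),[(110,405),(158,470),(280,466),(322,403)]),(b,(285,126),[(550-400,395),(612-400,432),(683-400,388)])):
    for v in vs:
        X=atz(d,(o[0]+v[0]/10-.5,o[1]+v[1]/10-.5),z);w=X[:2]-p[:2];print(v,np.round(w,4),'r',round(np.hypot(*w),4),'ang mod60',round(np.degrees(np.arctan2(w[1],w[0]))%60,1))
# edge-based yaw: maximise gradient along projected bottom hexagon edges facing camera
def score(fr,d,P):
    g=cv2.GaussianBlur(fr,(0,0),.7).astype(np.float32).sum(2);gx=cv2.Sobel(g,cv2.CV_32F,1,0);gy=cv2.Sobel(g,cv2.CV_32F,0,1)
    return gx,gy
for nm,d,fr in(('s',a,np.load('s2.npy')),('t',b,np.load('t2.npy'))):
    gx,gy=score(fr,d,None);c=-d['R'].T@d['t'];best=[]
    for yaw in np.arange(0,np.pi/3,.02):
      for dx in np.arange(-.004,.0045,.001):
        for dy in np.arange(-.004,.0045,.001):
          t=yaw+np.arange(6)*np.pi/3;R=.0647/2;ctr=p[:2]+[dx,dy];s=0;n=0
          for i in range(6):
            nv=np.array([np.cos(t[i]+np.pi/6),np.sin(t[i]+np.pi/6)])
            view=(c[:2]-ctr);wt=nv@view/np.hypot(*view)
            if wt<.25: continue
            A=ctr+R*np.array([np.cos(t[i]),np.sin(t[i])]);B=ctr+R*np.array([np.cos(t[i]+np.pi/3),np.sin(t[i]+np.pi/3)])
            L=np.linspace(.05,.95,15)[:,None];q=proj(d,np.c_[A+(B-A)*L,np.full(15,z)]).astype(np.float32)
            e=q[-1]-q[0];e/=np.hypot(*e);nn=np.array([-e[1],e[0]])
            G=cv2.remap(gx,q[:,0],q[:,1],1).ravel()*nn[0]+cv2.remap(gy,q[:,0],q[:,1],1).ravel()*nn[1]
            s+=abs(G.sum());n+=15
          best.append((s/n,yaw,dx,dy))
    best.sort(reverse=True);print(nm,np.round(best[:6],3))
```

```text
[0.62386191 0.17773446 0.22930493]
(110, 405) [0.0307 0.0102] r 0.0323 ang mod60 18.4
(158, 470) [0.0025 0.0274] r 0.0275 ang mod60 24.8
(280, 466) [-0.0277  0.0097] r 0.0294 ang mod60 40.7
(322, 403) [-0.024  -0.0193] r 0.0308 ang mod60 38.9
(150, 395) [-0.0218  0.016 ] r 0.0271 ang mod60 23.7
(212, 432) [-0.0265 -0.0121] r 0.0291 ang mod60 24.6
(283, 388) [ 0.0019 -0.0289] r 0.029 ang mod60 33.7
s [[4.45236e+02 3.80000e-01 3.00000e-03 4.00000e-03]
 [4.42768e+02 3.60000e-01 1.00000e-03 3.00000e-03]
 [4.41799e+02 3.60000e-01 2.00000e-03 3.00000e-03]
 [4.41465e+02 3.80000e-01 3.00000e-03 3.00000e-03]
 [4.41442e+02 3.60000e-01 2.00000e-03 4.00000e-03]
 [4.40636e+02 3.80000e-01 4.00000e-03 4.00000e-03]]
t [[4.84831e+02 5.20000e-01 4.00000e-03 4.00000e-03]
 [4.84775e+02 5.00000e-01 4.00000e-03 4.00000e-03]
 [4.84671e+02 5.40000e-01 4.00000e-03 4.00000e-03]
 [4.84475e+02 5.60000e-01 4.00000e-03 4.00000e-03]
 [4.84113e+02 5.80000e-01 4.00000e-03 4.00000e-03]
 [4.83949e+02 4.80000e-01 4.00000e-03 4.00000e-03]]
```

```bash
python3 -m creep '[[0,-0.437,0.382,0,0.084],[0,-0.437,0.382,0,0.084],[0,-0.437,0.382,0,0.084],[0,-0.437,0.382,0,0.084],[0,-0.437,0.382,0,0.084],[0,-0.437,0.382,0.05,0.084],[0,-0.437,0.382,0.08,0.084],[0,-0.437,0.382,0.08,0.084],[0,-0.437,0.382,0.08,0.084]]'
python3 - <<'E'
from h import *
goal((.496,-.083,.19),-.13)
a=cam('scene');b=cam('top');np.save('s3',a['frame']);np.save('t3',b['frame'])
def bm(fr,roi,sv):
    h=cv2.cvtColor(fr,cv2.COLOR_RGB2HSV);m=((h[...,1]>sv)&(h[...,0]>8)&(h[...,0]<26))|((h[...,2]<95))
    z=np.zeros(m.shape,np.uint8);z[roi[1]:roi[3],roi[0]:roi[2]]=m[roi[1]:roi[3],roi[0]:roi[2]];return z
f0=cv2.imread('pics/scene0.png')[:,:,::-1].copy();ra=(313,163,384,221)
z=bm(f0,ra,70);z[211:,:322]=0
n,l,s,_=cv2.connectedComponentsWithStats(z);z=(l==1+s[1:,4].argmax()).astype(float)
for w in(.001,.003):print('board s',fit([(a,z,ra)],lambda x:bmodel(x,w),[.496,-.083,-.066],[.005,.005,.05]))
x,_=fit([(a,z,ra)],lambda x:bmodel(x,.002),[.496,-.083,-.066],[.005,.005,.05])
def draw(im,d,ro,S):
    im=cv2.resize(im[ro[1]:ro[3],ro[0]:ro[2],::-1],None,fx=S,fy=S,interpolation=cv2.INTER_CUBIC)
    c,sn=np.cos(x[2]),np.sin(x[2])
    def pl(P,col):cv2.polylines(im,[np.int32((proj(d,P)+.5-[ro[0],ro[1]])*S)],True,col,1)
    pl(box(.106,.28,0,.012,*x)[4:],(0,0,255))
    for o,w in((-.09,46),(0,59),(.09,70)):
        R=w/2000/np.cos(np.pi/6);C=(x[0]-sn*o,x[1]+c*o)
        pl(prism(6,R,.038,.043,*C,x[2])[:6],(0,255,0));pl(prism(6,R,.015,.04,*C,x[2])[:6],(255,0,255))
    return im
i1=draw(f0,a,(310,160,390,224),5);i2=draw(np.load('t1.npy'),b,(300,190,400,264),4)
i3=draw(a['frame'],a,(310,110,390,224),5)
out=np.zeros((600,800,3),np.uint8);out[:320,:400]=i1;out[320:320+280,:400]=i2[:280];out[:570,400:]=i3;cv2.imwrite('pics/ov.png',out)
E
```

```text
clock: 7.45
position: [0.4975, -0.0826, 0.1915]
ee_rot: [-0.0, 0.998, -0.065, -0.0]
contact_force: [0.3, -0.0, -3.7]
width: 0.0574
gripper_force: 76.4
clock 7.45 pos [ 0.4975 -0.0826  0.1915] yaw -0.1302 tilt [-7.e-04  6.e-04 -1.e+00] F [ 0.3 -0.  -3.7] w 0.0574 g 76.40106573700905
ROW [-0.0029  0.0011  0.003 ] -0.0
board s (array([ 0.49519057, -0.07972799, -0.072628  ]), np.float64(155.62634371395617))
board s (array([ 0.49534439, -0.08134147, -0.06699383]), np.float64(167.38792772010765))
```

View pics/ov.png

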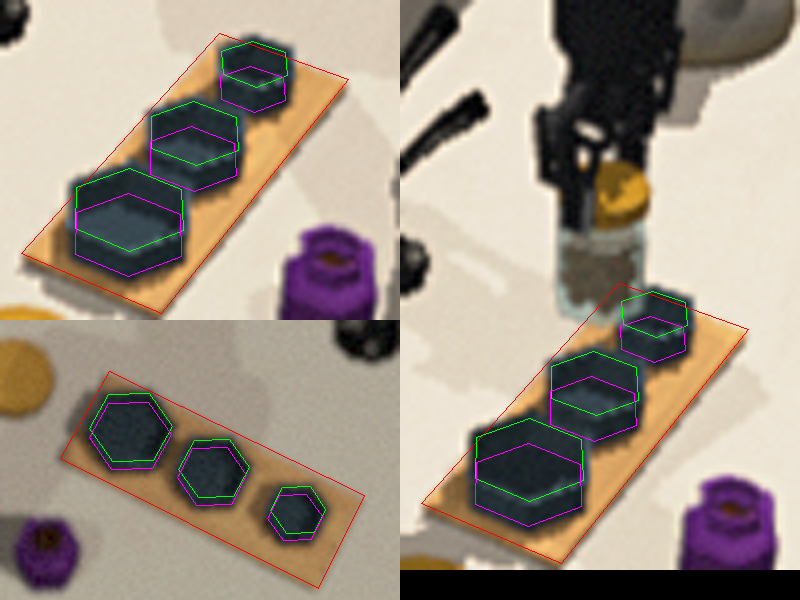

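The fitted outline sits on the board and all three sockets in both views, with mid socket at about (0.495,-0.081). The jar hangs above it at crop (600,270). I'll check its offset and yaw again at this orientation.

```bash
cat > yaw.py <<'E'
from h import *
def edge(d,fr,p,z,rng=.005):
    g=cv2.GaussianBlur(fr,(0,0),.7).astype(np.float32)
    G=[(cv2.Sobel(g[...,k],cv2.CV_32F,1,0),cv2.Sobel(g[...,k],cv2.CV_32F,0,1)) for k in range(3)]
    c=-d['R'].T@d['t'];best=[]
    for yaw in np.arange(-.6,.45,.03):
     for dx in np.arange(-rng,rng+1e-6,.001):
      for dy in np.arange(-rng,rng+1e-6,.001):
        ctr=p[:2]+[dx,dy];t=yaw+np.arange(6)*np.pi/3;V=np.c_[ctr[0]+.03235*np.cos(t),ctr[1]+.03235*np.sin(t),np.full(6,z)]
        W=V+[0,0,.05];q=proj(d,V);u=proj(d,W);segs=[]
        vw=c[:2]-ctr;vw/=np.hypot(*vw)
        vis=[np.array([np.cos(t[i]+np.pi/6),np.sin(t[i]+np.pi/6)])@vw>.15 for i in range(6)]
        for i in range(6):
            if vis[i]: segs.append((q[i],q[(i+1)%6],1))
            if vis[i]!=vis[i-1]: segs.append((q[i],u[i],1))
        s=n=0
        for A,B,w in segs:
            e=B-A;ln=np.hypot(*e);e=e/ln;k=np.linspace(.05,.95,12)[:,None];Q=(A+(B-A)*k).astype(np.float32)
            v=sum(abs((cv2.remap(x,Q[:,0],Q[:,1],1)*-e[1]+cv2.remap(y,Q[:,0],Q[:,1],1)*e[0]).sum())/12 for x,y in G)
            s+=v*ln;n+=ln
        best.append((s/n,yaw,dx,dy))
    return np.array(sorted(best,reverse=True))
E
python3 - <<'E'
from yaw import *
a=cam('scene');b=cam('top');p=manip.get_state()['position'];print(p)
P2=np.array([.6239,.1777,.2293])
for nm,d,fr,pp in(('s3',a,np.load('s3.npy'),p),('t3',b,np.load('t3.npy'),p),('s2',a,np.load('s2.npy'),P2),('t2',b,np.load('t2.npy'),P2)):
    B=edge(d,fr,pp,pp[2]-.0825);print(nm);print(np.round(B[:3],3));print('per yaw',[(round(y,2),int(B[np.isclose(B[:,1],y)][0,0])) for y in np.arange(-.6,.45,.09)])
o=[]
for d in(a,b):
    c=proj(d,p-[0,0,.05])[0].astype(int);print(c);o.append(cv2.resize(d['frame'][c[1]-30:c[1]+30,c[0]-20:c[0]+20,::-1],(400,600),interpolation=cv2.INTER_CUBIC))
cv2.imwrite('pics/held2.png',np.hstack(o))
E
```

```text
[ 0.49837659 -0.08220946  0.19255076]
s3
[[ 5.36776e+02  3.00000e-02  0.00000e+00 -5.00000e-03]
 [ 5.33475e+02  3.00000e-02 -1.00000e-03 -4.00000e-03]
 [ 5.33379e+02  3.00000e-02 -1.00000e-03 -5.00000e-03]]
per yaw [(np.float64(-0.6), 434), (np.float64(-0.51), 440), (np.float64(-0.42), 473), (np.float64(-0.33), 511), (np.float64(-0.24), 443), (np.float64(-0.15), 447), (np.float64(-0.06), 455), (np.float64(0.03), 536), (np.float64(0.12), 504), (np.float64(0.21), 474), (np.float64(0.3), 455), (np.float64(0.39), 438)]
t3
[[ 2.69367e+02  1.50000e-01 -3.00000e-03 -1.00000e-03]
 [ 2.69059e+02  1.20000e-01 -3.00000e-03 -1.00000e-03]
 [ 2.69008e+02  9.00000e-02 -3.00000e-03 -1.00000e-03]]
per yaw [(np.float64(-0.6), 219), (np.float64(-0.51), 223), (np.float64(-0.42), 219), (np.float64(-0.33), 208), (np.float64(-0.24), 210), (np.float64(-0.15), 223), (np.float64(-0.06), 230), (np.float64(0.03), 263), (np.float64(0.12), 269), (np.float64(0.21), 266), (np.float64(0.3), 256), (np.float64(0.39), 215)]
s2
[[ 3.85835e+02 -5.10000e-01  5.00000e-03  5.00000e-03]
 [ 3.85683e+02 -4.80000e-01  5.00000e-
[... 189 characters left out ...]
float64(-0.24), 366), (np.float64(-0.15), 371), (np.float64(-0.06), 372), (np.float64(0.03), 315), (np.float64(0.12), 327), (np.float64(0.21), 345), (np.float64(0.3), 366), (np.float64(0.39), 379)]
t2
[[ 5.23042e+02 -4.50000e-01  5.00000e-03  5.00000e-03]
 [ 5.18351e+02 -4.80000e-01  5.00000e-03  5.00000e-03]
 [ 5.13774e+02 -4.50000e-01  4.00000e-03  5.00000e-03]]
per yaw [(np.float64(-0.6), 501), (np.float64(-0.51), 513), (np.float64(-0.42), 436), (np.float64(-0.33), 416), (np.float64(-0.24), 398), (np.float64(-0.15), 403), (np.float64(-0.06), 403), (np.float64(0.03), 397), (np.float64(0.12), 381), (np.float64(0.21), 392), (np.float64(0.3), 405), (np.float64(0.39), 492)]
[349 161]
[356 216]
```

View pics/held2.png

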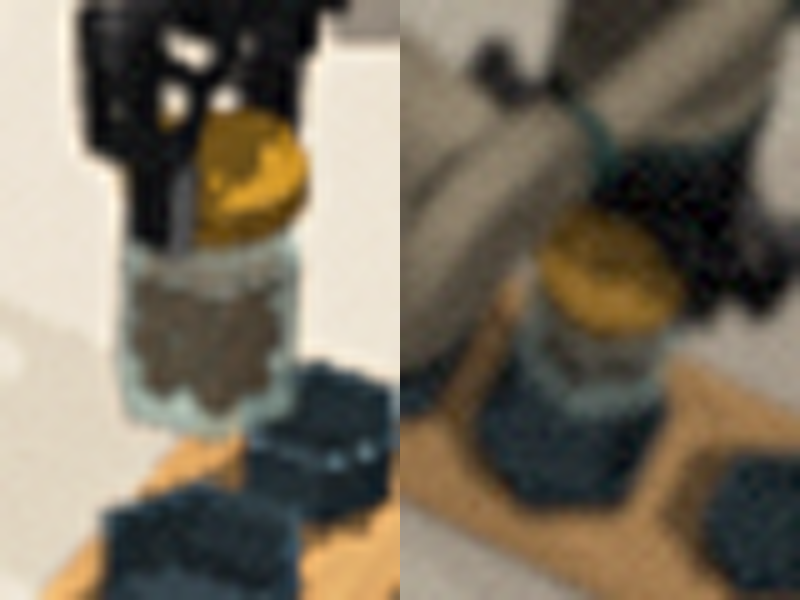

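```bash
python3 -c "
from h import *
goal((.496,-.080,.142),-.25)"
```

```text
clock 7.65 pos [ 0.4984 -0.0822  0.1926] yaw -0.1284 tilt [ 1.7e-03 -5.0e-04 -1.0e+00] F [ 0.   0.  -2.6] w 0.0578 g 76.4015488140285
ROW [-0.0055 -0.0038  0.1011] 0.0194
```

```bash
python3 -m creep '[[0,-0.005,-0.004,0.03,0.019],[0,-0.005,-0.004,0.06,0.019],[0,-0.005,-0.004,0.09,0.019],[0,-0.005,-0.004,0.1,0.019],[0,-0.005,-0.004,0.1,0.019],[0,-0.005,-0.004,0.1,0.019]]'
python3 - <<'E'
from yaw import *
goal((.496,-.080,.125),-.25)
a=cam('scene');b=cam('top');p=manip.get_state()['position']
for nm,d in(('s',a),('t',b)):
    B=edge(d,d['frame'],p,p[2]-.0825,.006);print(nm,np.round(B[:2],4).tolist())
    print('per yaw',[(round(y,2),int(B[np.isclose(B[:,1],y)][0,0])) for y in np.arange(-.6,.45,.09)])
x=[.4952,-.0807,-.068]
def draw(d,ro,S):
    im=cv2.resize(d['frame'][ro[1]:ro[3],ro[0]:ro[2],::-1],None,fx=S,fy=S,interpolation=cv2.INTER_CUBIC)
    def pl(P,col):cv2.polylines(im,[np.int32((proj(d,P)+.5-[ro[0],ro[1]])*S)],True,col,1)
    pl(prism(6,.037,.043,.05,*x)[:6],(0,0,255))
    z=p[2]-.0825
    pl(prism(6,.03235,z,.1,p[0],p[1],-.07)[:6],(0,255,0));return im
c=proj(a,[x[0],x[1],.08])[0].astype(int);e=proj(b,[x[0],x[1],.08])[0].astype(int)
cv2.imwrite('pics/low.png',np.hstack([draw(d,(k[0]-20,k[1]-30,k[0]+20,k[1]+30),10) for d,k in((a,c),(b,e))]))
E
```

```text
clock: 8.25
position: [0.4959, -0.0804, 0.1425]
ee_rot: [0.0, 0.992, -0.124, 0.001]
contact_force: [-0.5, 0.1, -3.1]
width: 0.0578
gripper_force: 76.4
clock 8.25 pos [ 0.4959 -0.0804  0.1425] yaw -0.2488 tilt [ 1.4e-03 -5.0e-04 -1.0e+00] F [-0.5  0.1 -3.1] w 0.0578 g 76.39793157577515
ROW [-0.0001 -0.0008  0.035 ] 0.0002
s [[593.4165, -0.15, -0.001, -0.002], [593.3234, -0.12, -0.001, -0.001]]
per yaw [(np.float64(-0.6), 427), (np.float64(-0.51), 448), (np.float64(-0.42), 482), (np.float64(-0.33), 522), (np.float64(-0.24), 588), (np.float64(-0.15), 593), (np.float64(-0.06), 588), (np.float64(0.03), 554), (np.float64(0.12), 493), (np.float64(0.21), 447), (np.float64(0.3), 424), (np.float64(0.39), 422)]
t [[276.3651, -0.15, -0.004, -0.006], [275.9952, -0.12, -0.004, -0.006]]
per yaw [(np.float64(-0.6), 189), (np.float64(-0.51), 199), (np.float64(-0.42), 223), (np.float64(-0.33), 248), (np.float64(-0.24), 267), (np.float64(-0.15), 276), (np.float64(-0.06), 271), (np.float64(0.03), 233), (np.float64(0.12), 232), (np.float64(0.21), 230), (np.float64(0.3), 220), (np.float64(0.39), 193)]
```

View pics/low.png

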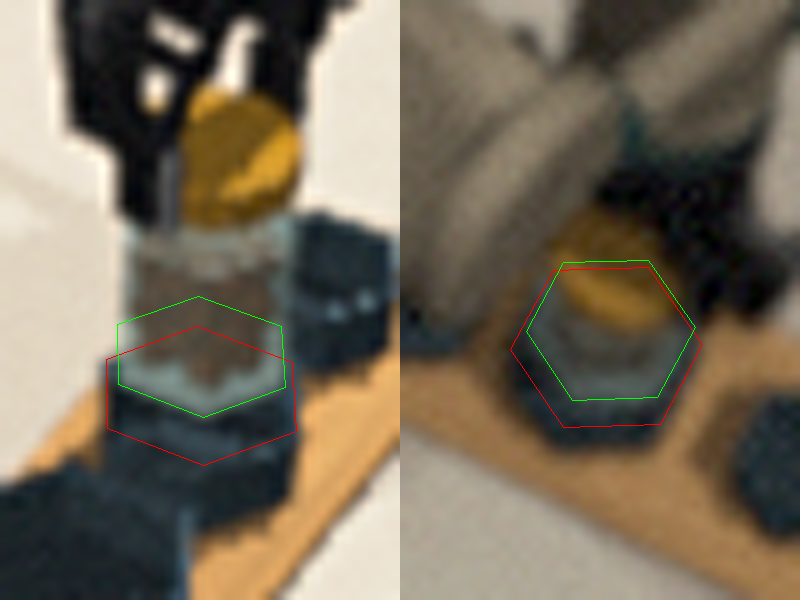

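Yaw now matches the socket: the estimates average within about 0.02 rad. The jar body at scene x 127–297 sits about 1 px right of the socket lip at 103–300, and the top view looks centred. I'll shift 1–2 mm and go down into the lip.

```bash
python3 -c "
from h import *
goal((.4968,-.0798,.116),-.237)"; python3 -m creep '[[0,0.002,-0.002,0.01,-0.002],[0,0.002,-0.002,0.02,-0.002],[0,0.002,-0.002,0.03,-0.002],[0,0.002,-0.002,0.04,-0.002],[0,0.002,-0.002,0.05,-0.002],[0,0.002,-0.002,0.05,-0.002]]'; python3 -c "
from h import *
goal((.4968,-.0798,.0985),-.237);print(manip.get_state()['moment'])"
```

```text
clock 8.35 pos [ 0.496  -0.0806  0.1427] yaw -0.2491 tilt [ 1.9e-03 -7.0e-04 -1.0e+00] F [ 1.  -0.8 -2.3] w 0.0581 g 76.39785183593631
ROW [ 0.0011 -0.002   0.0535] -0.0019
clock: 8.95
position: [0.4957, -0.0796, 0.1158]
ee_rot: [-0.0, 0.993, -0.118, -0.001]
contact_force: [0.4, 0.1, -2.3]
width: 0.0575
gripper_force: 76.4
clock 8.95 pos [ 0.4957 -0.0796  0.1158] yaw -0.2369 tilt [-1.9e-03  5.0e-04 -1.0e+00] F [ 0.4  0.1 -2.3] w 0.0575 g 76.4348603412509
ROW [ 0.0022 -0.0002  0.0347] 0.0
[0.02610668 0.04413304 0.01020812]
```

```bash
python3 -m creep '[[0,0,0,0.01,0],[0,0,0,0.02,0],[0,0,0,0.028,0],[0,0,0,0.032,0],[0,0,0,0.034,0],[0,0,0,0.034,0]]'; python3 -c "
from h import *
goal((.4968,-.0798,.0985),-.237);print(manip.get_state()['moment'])"
```

```text
clock: 9.55
position: [0.4963, -0.0798, 0.0996]
ee_rot: [0.0, 0.993, -0.118, -0.0]
contact_force: [-0.8, -0.2, -2.8]
width: 0.058
gripper_force: 76.4
clock 9.55 pos [ 0.4963 -0.0798  0.0996] yaw -0.2368 tilt [-3.e-04 -1.e-04 -1.e+00] F [-0.8 -0.2 -2.8] w 0.058 g 76.3925302773714
ROW [ 0.001  -0.0002  0.0023] 0.0
[-0.03920022  0.16519937  0.00564732]
```

Not touching the floor yet, so I'll continue down in small steps until I feel contact.

```bash
python3 -m creep '[[0,0.001,0,0.002,0],[0,0.001,0,0.004,0],[0,0.001,0,0.004,0]]'; python3 -m creep '[[0,0,0,0.002,0],[0,0,0,0.002,0]]' | grep -E "pos|contact"; python3 -c "
from h import *
for _ in range(2):
  goal((.4968,-.0798,.0985),-.237);eyes.get_image('top')"
```

```text
clock: 9.85
position: [0.4968, -0.0801, 0.0988]
ee_rot: [0.0, 0.993, -0.118, 0.0]
contact_force: [-3.5, -0.9, 5.1]
width: 0.0579
gripper_force: 77.3
position: [0.4969, -0.0802, 0.0985]
contact_force: [-5.2, 0.0, 11.2]
clock 10.05 pos [ 0.4969 -0.0802  0.0985] yaw -0.2365 tilt [ 8.e-04 -1.e-03 -1.e+00] F [-5.2  0.  11.2] w 0.0579 g 77.77981381863356
ROW [-0.0005 -0.0007  0.    ] 0.0001
clock 10.1 pos [ 0.4969 -0.0802  0.0986] yaw -0.2366 tilt [ 9.e-04 -9.e-04 -1.e+00] F [-4.7  0.1 10.5] w 0.058 g 77.77475254610181
ROW [-0.0005 -0.0007  0.0001] 0.0001
```

Floor contact came at exactly the expected height (0.015 above the table pick-up height), so the jar is seated. Now I'll start unscrewing (negative spin), easing upward as the cap rises.

```bash
python3 -m creep '[[0,-0.001,0,0,0],[0,-0.001,0,0,-0.01],[0,-0.001,0,0,-0.02],[0,-0.001,0,-0.0005,-0.03],[0,-0.001,0,-0.0005,-0.04],[0,-0.001,0,-0.001,-0.05],[0,-0.001,0,-0.001,-0.05]]' 80; python3 -c "
from h import *
goal((.4968,-.0798,.0985),-.237);print(manip.get_state()['moment'])"
```

```text
clock: 10.85
position: [0.4969, -0.0795, 0.0986]
ee_rot: [-0.0, 0.999, 0.039, 0.001]
contact_force: [-1.5, 1.3, 6.9]
width: 0.0575
gripper_force: 83.9
clock 10.85 pos [ 0.4969 -0.0795  0.0986] yaw 0.0778 tilt [ 1.8e-03  4.0e-04 -1.0e+00] F [-1.5  1.3  6.9] w 0.0575 g 83.882916290313
ROW [-0.0003  0.0005  0.0003] 0.0501
[0.28969939 0.32779279 0.05598432]
```

```bash
for k in 1; do python3 -m creep '[[0,0,0,0,-0.01],[0,0,0,-0.0005,-0.02]]' | grep -E "contact|pos"; python3 -c "
from rig import manip;s=manip.get_state();print(s['moment'],s['effort'][5])"; python3 -m creep '[[0,0,0,0,-0.01],[0,0,0,-0.0005,-0.02],[0,0,0,-0.001,-0.03]]'| grep -E "contact|pos"; done;  python3 - <<'E'
from h import *
s=manip.get_state();print(s['moment'],s['effort'][5]);goal((.4968,-.0798,.0985),-.237)
a=cam('scene');b=cam('top')
p=s['position']
o=[]
for d in(a,b):
    c=proj(d,p-[0,0,.03])[0].astype(int);o.append(cv2.resize(d['frame'][c[1]-30:c[1]+30,c[0]-20:c[0]+20,::-1],(400,600),interpolation=cv2.INTER_CUBIC))
cv2.imwrite('pics/turn.png',np.hstack(o))
E
```

```text
position: [0.4965, -0.0793, 0.0988]
contact_force: [-2.3, 1.8, 5.5]
[ 0.35743459  0.48862322 -0.30130355] 0.23072533775120974
position: [0.4963, -0.0792, 0.0992]
contact_force: [-3.0, 1.3, 5.4]
[ 0.36559065  0.51794928 -0.29301882] 0.24503560736775398
clock 11.35 pos [ 0.4963 -0.0792  0.0992] yaw 0.3927 tilt [ 6.0e-04  1.1e-03 -1.0e+00] F [-3.   1.3  5.4] w 0.0576 g 83.90946194529533
ROW [0.0004 0.0015 0.0014] 0.1002
```

View pics/turn.png

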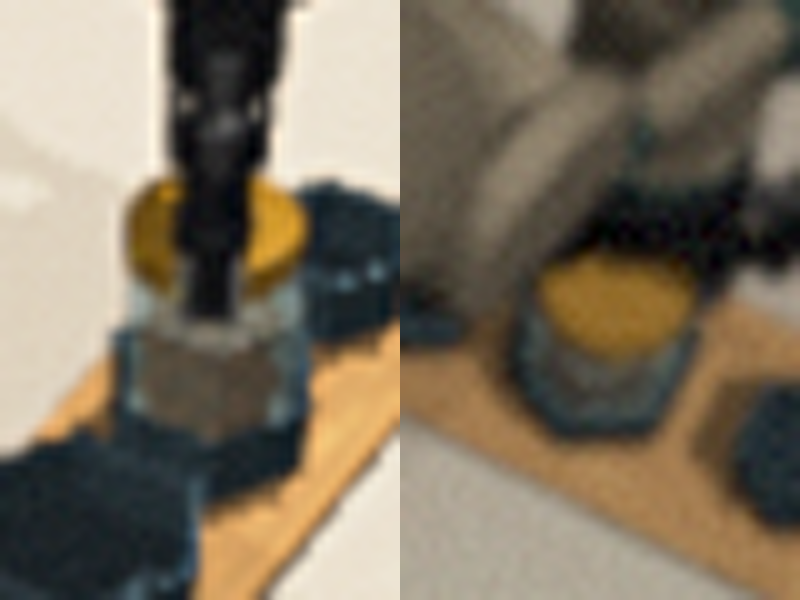

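The jar is fully down in the socket (its lower body is hidden behind the socket walls at crop (210,430)), and the cap resists at about 0.3 N m. I'll keep turning and watch the moment for the release.

```bash
cat > m.py <<'E'
from rig import manip
import numpy as np
s=manip.get_state();q=s['ee_rot'];print('yaw',round(2*np.arctan2(q[2],q[1]),3),'Mz',round(s['moment'][2],3),'F',np.round(s['contact_force'],1),'z',round(s['position'][2],4))
E
python3 m.py
python3 -m creep '[[0,0,0,0,-0.01],[0,0,0,-0.0005,-0.02]]' >/dev/null; python3 m.py
python3 -m creep '[[0,0,0,0,-0.005],[0,0,0,-0.0005,-0.01]]' >/dev/null; python3 m.py
python3 -m creep '[[0,0,0,0,-0.005],[0,0,0,-0.0005,-0.01]]' >/dev/null; python3 m.py
```

```text
yaw 0.392 Mz 0.003 F [-3.1  2.6  5.7] z 0.0993
yaw 0.518 Mz -0.198 F [-4.1  2.1  6.8] z 0.0995
yaw 0.58 Mz -0.297 F [-4.1  0.9  5.2] z 0.0997
yaw 0.643 Mz -0.312 F [-2.8  2.1  4.8] z 0.0999
```

```bash
python3 -m creep '[[0,0,0,0,-0.005],[0,0,0,-0.0005,-0.01]]' >/dev/null; python3 m.py
python3 -m creep '[[0,0,0,0,-0.005],[0,0,0,-0.0005,-0.01]]' >/dev/null; python3 m.py
python3 -m creep '[[0,0,0,0,-0.005],[0,0,0,0,-0.01]]' >/dev/null; python3 m.py
```

```text
yaw 0.706 Mz -0.186 F [-2.7  1.   4.4] z 0.1002
yaw 0.769 Mz -0.123 F [-2.5  1.1  3.4] z 0.1003
yaw 0.832 Mz -0.135 F [-2.8  0.4  4.1] z 0.1003
```

The moment dropped from 0.31 to 0.13 at yaw of about 0.70–0.77, which suggests the threads let go. I'll check with a gentle small lift and the force reading.

```bash
python3 -m creep '[[0,0,0,-0.001,0],[0,0,0,-0.002,0],[0,0,0,-0.002,0]]' >/dev/null; python3 m.py
python3 -m creep '[[0,0,0,-0.001,0],[0,0,0,-0.001,0]]' >/dev/null; python3 m.py;python3 -m creep '[[0,0,0,-0.001,0],[0,0,0,-0.001,0]]' >/dev/null; python3 m.py
```

```text
yaw 0.831 Mz 0.028 F [-0.2  1.6  2.7] z 0.1005
yaw 0.831 Mz 0.001 F [ 0.7 -0.1 -0.4] z 0.1007
yaw 0.831 Mz 0.045 F [-0.1  0.  -1.1] z 0.1013
```

```bash
python3 -m creep '[[0,0,0,-0.002,0],[0,0,0,-0.004,0],[0,0,0,-0.004,0]]' >/dev/null; python3 m.py; python3 m.py
python3 -m creep '[[0,0,0,0,0]]' >/dev/null; python3 m.py
python3 -m creep '[[0,0,0,0,0]]' >/dev/null; python3 m.py
```

```text
yaw 0.831 Mz -0.022 F [-0.1 -0.1 -1.1] z 0.1035
yaw 0.831 Mz -0.022 F [-0.1 -0.1 -1.1] z 0.1035
yaw 0.831 Mz -0.012 F [ 0.9 -0.7 -0.9] z 0.1034
yaw 0.831 Mz 0.003 F [ 0.   0.3 -0.3] z 0.1033
```

Only the cap's own weight remains (about 0.7 N), so the threads are free. I'll lift straight up until the lower edge is 2 cm above the mouth (TCP z of about 0.129).

```bash
python3 -c "
from h import *
goal((.4965,-.0795,.129))"
python3 -m creep '[[0,0,0,-0.01,0],[0,0,0,-0.02,0],[0,0,0,-0.03,0],[0,0,0,-0.04,0],[0,0,0,-0.05,0],[0,0,0,-0.051,0],[0,0,0,-0.051,0],[0,0,0,-0.051,0]]'
python3 - <<'E'
from h import *
goal((.4965,-.0795,.129))
a=cam('scene');b=cam('top');p=manip.get_state()['position']
for l in('jar_mouth','cap','cap_top'):
  for n,d in(('scene',a),('top',b)):
    pr=proj(d,[p[0],p[1],{'jar_mouth':.1015,'cap':p[2]-.0075,'cap_top':p[2]+.0085}[l]])[0]
    print(l,n,'expect',np.round(pr,1),[(np.round(r['centre'],1).tolist(),round(r['confidence'],2)) for r in eyes.place_of(n,l)][:3])
def draw(d,ro,S=10):
    im=cv2.resize(d['frame'][ro[1]:ro[3],ro[0]:ro[2],::-1],None,fx=S,fy=S,interpolation=cv2.INTER_CUBIC)
    for P,col in((prism(40,.021,.1015,.12,p[0],p[1])[:40],(0,255,0)),(prism(40,.03,p[2]-.0075,.2,p[0],p[1])[:40],(0,0,255)),(prism(40,.03,p[2]+.0085,.2,p[0],p[1])[:40],(0,0,255))):
        cv2.polylines(im,[np.int32((proj(d,P)+.5-[ro[0],ro[1]])*S)],True,col,1)
    return im
cv2.imwrite('pics/end.png',np.hstack([draw(d,(k[0]-20,k[1]-30,k[0]+20,k[1]+30)) for d in(a,b) for k in[proj(d,[p[0],p[1],.09])[0].astype(int)]]))
E
```

```text
clock 13.85 pos [ 0.4964 -0.0798  0.1033] yaw 0.8314 tilt [ 0.e+00 -1.e-04 -1.e+00] F [ 0.   0.3 -0.3] w 0.0576 g 85.18085338175297
ROW [ 0.0006 -0.0002 -0.0514] 0
clock: 14.65
position: [0.4962, -0.0797, 0.1287]
ee_rot: [-0.0, 0.915, 0.404, -0.0]
contact_force: [-0.0, 0.2, -0.5]
width: 0.0577
gripper_force: 85.2
clock 14.65 pos [ 0.4962 -0.0797  0.1287] yaw 0.8313 tilt [-3.e-04  0.e+00 -1.e+00] F [-0.   0.2 -0.5] w 0.0577 g 85.20322037860751
ROW [ 0.0007  0.0001 -0.0007] 0
jar_mouth scene expect [349.  171.6] [([348.0, 174.4], 0.88), ([337.8, 237.8], 0.82), ([378.3, 210.3], 0.66)]
jar_mouth top expect [354.3 220.5] [([312.2, 246.4], 0.77), ([356.7, 221.5], 0.53)]
cap scene expect [349.3 166.9] [([319.1, 232.6], 0.65), ([350.9, 168.2], 0.4), ([344.2, 163.6], 0.22)]
cap top expect [354.7 218.6] [([358.2, 219.5], 0.64)]
cap_top scene expect [349.5 163. ] [([315.2, 229.2], 0.6), ([348.5, 157.8], 0.43)]
cap_top top expect [355.1 217. ] [([355.6, 216.6], 0.68), ([332.7, 222.6], 0.37)]
```

View pics/end.png

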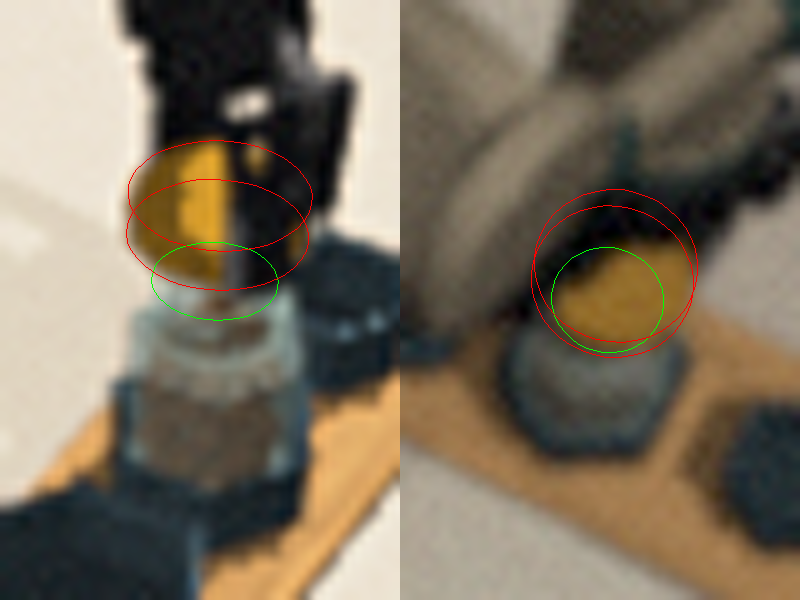

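The cap is held level at scene crop (215,215), with the open neck visible directly below it at (215,295). The jar body is still down in the mid socket. The job is done, so I'm handing it in.

```bash
python3 -c "
from rig import manip
print(manip.sign_off())"
```

```text
the job is handed in; nothing more can be done
None
```

I handed the job in at about 15 s: the jar is seated in the mid socket and the cap is unscrewed. The gripper holds the cap level and centred, its lower edge about 2 cm above the open mouth, and I saw no sign that anything else was disturbed. No verdict came back.

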